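Feel out the filter cubes that have come loose in their slider

ROBOT

A 6-joint arm with a two-finger parallel gripper is mounted at the origin on a cart in front of the work surface, level with it; the furniture and walls round the work are solid. World frame = base frame: x ahead of the robot, y to its left, z up, the work surface at z = 0. Lengths are in m, angles in rad, forces in N, time in s.
With the tool pointing down it reaches from about 0.275 to 0.825 m from the base axis. Payload 5.2 kg.
Tool frame: the origin (TCP) lies midway between the tips of the shut fingers; the grasp point (between the pads) lies 19 mm behind it (bot.tcp_to_grasp is the distance from the TCP to the grasp point, in m); z points along the fingers, y is the line along which they close (so a half turn about z gives the same grasp; the last joint's range is limited). The gripper opens to 93 mm and grips with 3 to 60 N. Pads are 15 mm wide; open, the fingers measure 128 mm over their backs; the gripper's body (75 mm by 188 mm) begins 65 mm behind the grasp point.
Start: joints at [-1.323, 0.259, 1.535, -0, 1.348, -0.203], TCP at [0.24, -0.495, 0.179] pointing down, gripper open.
Joint ranges: [-3.14, 3.14], [-0.91, 2.08], [0.19, 2.58], [-1.22, 4.36], [0.22, 2.71], [-3.12, 3.12]. Speed limits (rad/s): [2.57, 2.57, 3.14, 3.14, 3.14, 3.14].

INTERFACE

Orientations are given as a unit quaternion [w, x, y, z].
In Python, from bench import bot, eyes gives the robot as it stands. The module is installed in compiled form; this text tells all that it offers.
- The arm moves only by the tool send_rows, never from a script. Its argument "series" is a list of rows, each an object with "fingers": the opening, from -1 (shut) to 1 (fully open); "offset": the shift along the tool's x, y, z in m, a list of three; "roll": the turn about the tool's z in rad. A call has 1 to 20 rows; each row shifts and turns the commanded pose from where the row before left it, along the tool's axes as they then stand; what a row does not reach is not made up. A row lasts 1/8 s, in which the tool goes at most 62.5 mm and 10.7 degrees, less where a joint would pass 70% of its speed; a pose out of reach is approached as far as the arm can. A call is refused whole if a number of a shift passes 0.0625 or a number of a turn 0.188, either way. A call with a gripper value outside its range is refused whole. The fingers move at their own pace and stop on an object; "newtons" is the grip in N (left out, the last holds). Time passes only in rows, so rows that do not move let the fingers close. It gives the time, the measured TCP pose, the force, the opening and the grip force at its end, in the units of the state.
- bot.state(): the state, without advancing time (a new reading comes with each control period).
- eyes.camera(name): name is "scene" or "top"; returns a dict with "pixels" (384x512x3 uint8, red, green, blue), "range_z" (384x512 float32, m along the optical axis (not along the pixel's ray), 0 where there is no reading), "fx", "fy", "cx", "cy" (pixels), "k1" (the pictures are not rectified: a ray, as slopes to the right and down, at radius r is drawn at 1 + k1 r^2 times it, then the intrinsics apply), "position" and "attitude" of the camera in the world. Camera axes: x right, y down, z forward; pixel columns grow to the right and rows downward; lengths in m; the calibration is good to about 2 mm. A picture is of the moment at which its call begins.
- bot.job_done(): hands the job in; it is judged then, once.
Trained networks look in a picture, given as the dict that the camera call returned (one of the last four; its "shot" number tells which), for a name from the list of things; names that differ only in an ending like _2 or _b are one class to them, and where a whole thing is asked for, a point or a joint stands for the part that bears it (a point fixed in the world has none). Each returns a list of dicts, best first, with "confidence" (0 to 1); they miss things now and then, are a little off and sometimes report something else, mostly with a low value. They report only what shows in the picture. A call takes as long as a camera call. They do not tell look-alikes from the thing itself.
- eyes.boxes_of(picture, target): "xy" ([column, row] in pixels, amid what is visible of it).
- eyes.cut_out(picture, target): "mask" (384x512 bool, what is visible of it) and "xy" ([column, row] in pixels, amid what is visible of it).
The state is a dict: "time_s": time; "joints": joint angles; "joint_velocities": joint speeds; "joint_torque": joint torques, N m; "tool_pos": TCP position; "tool_rot": TCP orientation; "wrist_force": force on the tool from outside, world axes, zero at the start; "moment": the same for the moment, N m; "opening": finger opening in m; "grip_force": force on a finger pad.
Only numpy, scipy, OpenCV 4.12 (cv2) and the standard library are available. Lean on these libraries where they do the work, as an engineer would, in place of code of your own. Each camera call takes 0.05 s, during which the arm holds its last target. There are 200 camera calls.

TASK

Two of the four filter cubes in the slider sit in clips that have lost a lip and have play across the slider, each to one side only; the other two are held fast. Feel for them by gently rocking the cubes crosswise, ease each loose cube over to its free side, lift it out there and stand it upright in the groove of the grey parking block, leaving the two sound cubes seated. The clips are delicate, so never shove or tug a cube hard, and leave the objective canister and the bottle nearby where they stand.

Things in the scene. Friction and masses are not known exactly. Their poses are not given: they have to be found in the camera images.
- slider: Fixed aluminium filter slider, 64 mm wide (x), 224 mm long (y, plus a black pull knob at its +y end), deck 24 mm high. Origin: centre of its underside, z up. A row of four seats at y = -81, -27, 27, 81 mm, x = 0, each with one filter cube that hides it; the cube's body stands on the deck (cube origin 7.8 mm above the slider's), its axes parallel to the slider's.
- place_1 (a point): Deck height, middle of the seat at y = -81 mm. In each seat the cube's foot hangs in a captive steel clip: a channel 22 mm wide (x) inside; along its -x and its +x side a lip reaches over the foot's flange, 11.2 mm between the lips for the 10 mm stem. In a whole clip the cube shifts about 0.8 mm either way along x and cannot be lifted: the flange catches after about 1.5 mm.
- place_2 (a point): Deck height, middle of the seat at y = -27 mm. Two of the four clips, any two, are broken: one has lost its +x lip, the other its -x lip. There the cube shifts 3.7 mm towards the missing lip, 0.8 mm the other way. Pulled up from the middle it catches under the remaining lip; once shifted over by 2.5 mm or more it lifts straight out.
- place_3 (a point): Deck height, middle of the seat at y = 27 mm. Along y every cube has about 1 mm of play either way. Which clips are broken changes each time and cannot be seen. The clips are delicate: 8 N across the slider is plenty to feel a stop; over 20 N on one, sideways or upwards, is rough.
- place_4 (a point): Deck height, middle of the seat at y = 81 mm, next to the pull knob.
- park: Fixed grey parking block, 56 mm wide (x), 130 mm long (y), 26 mm high, with one groove along y in its middle, 25 mm wide, 19 mm deep, open at both ends. Origin: centre of its underside, z up. Takes two cubes in line (say at y = -35 and 35 mm), foot lengthwise in the groove, body standing on the block (cube origin 9.8 mm above the block's).
- cube_a: Black filter cube, 38 x 38 x 38 mm, a round filter in its top, about 0.12 kg; all four look alike. Under its middle is a T-shaped foot: stem 10 mm wide (x), 11 mm high, below it a flange 15 mm wide (x), 5 mm high, both 30 mm long (y). Origin: centre of the foot's underside; the cube body spans z = 16 to 54 mm above it.
- objective: Microscope objective in its clear canister with black base, 39 mm across, 64 mm high, standing loose near the slider; bystander. Origin: centre of its underside.
- cleaner: White bottle with red cap, 34 mm across, 94 mm high, standing loose near the slider; bystander. Origin: centre of its underside.
- cube_b: Another filter cube, exactly like cube_a. Which cube is in which seat changes.
- cube_c: Another filter cube, exactly like cube_a. Which cube is in which seat changes.
- cube_d: Another filter cube, exactly like cube_a. Which cube is in which seat changes.
There are look-alikes about, which are no part of the job. Leave any yellow look-alike of the cube_d alone.

How it is judged:
On the way, in this order (a step that is already met when the one before it is completed fails the run):
1. a loose cube is rocked over to its free side while still down in its seat (((z of cube_a in the frame of slider below 0.0095 m and (x of cube_a in the frame of slider above 0.0018 m or x of cube_a in the frame of slider below -0.0018 m)) or (z of cube_b in the frame of slider below 0.0095 m and (x of cube_b in the frame of slider above 0.0018 m or x of cube_b in the frame of slider below -0.0018 m)) or (z of cube_c in the frame of slider below 0.0095 m and (x of cube_c in the frame of slider above 0.0018 m or x of cube_c in the frame of slider below -0.0018 m)) or (z of cube_d in the frame of slider below 0.0095 m and (x of cube_d in the frame of slider above 0.0018 m or x of cube_d in the frame of slider below -0.0018 m)))).
2. a first cube stands in the groove of the parking block (((horizontal distance between cube_a and park below 0.06 m and z of cube_a in the frame of park between 0.008 and 0.012 m and angle between cube_a's own z axis and vertical below 0.08 rad and linear speed of cube_a below 0.01 m/s) or (horizontal distance between cube_b and park below 0.06 m and z of cube_b in the frame of park between 0.008 and 0.012 m and angle between cube_b's own z axis and vertical below 0.08 rad and linear speed of cube_b below 0.01 m/s) or (horizontal distance between cube_c and park below 0.06 m and z of cube_c in the frame of park between 0.008 and 0.012 m and angle between cube_c's own z axis and vertical below 0.08 rad and linear speed of cube_c below 0.01 m/s) or (horizontal distance between cube_d and park below 0.06 m and z of cube_d in the frame of park between 0.008 and 0.012 m and angle between cube_d's own z axis and vertical below 0.08 rad and linear speed of cube_d below 0.01 m/s))), for 0.2 s.
At the end, for the whole second after the job is handed in: Two cubes stand upright and at rest in the groove of the parking block (within 60 mm of its centre, origin 8 to 12 mm above its underside); the other two are still seated in the slider, within 4 mm of where they started; all four tilted by less than 0.08 rad ((((horizontal distance between cube_a and park below 0.06 m and z of cube_a in the frame of park between 0.008 and 0.012 m and angle between cube_a's own z axis and vertical below 0.08 rad and linear speed of cube_a below 0.01 m/s) and (horizontal distance between cube_b and park below 0.06 m and z of cube_b in the frame of park between 0.008 and 0.012 m and angle between cube_b's own z axis and vertical below 0.08 rad and linear speed of cube_b below 0.01 m/s) and (distance of cube_c from where it was at the start of the episode below 0.004 m and angle between cube_c's own z axis and vertical below 0.08 rad) and (distance of cube_d from where it was at the start of the episode below 0.004 m and angle between cube_d's own z axis and vertical below 0.08 rad)) or ((horizontal distance between cube_a and park below 0.06 m and z of cube_a in the frame of park between 0.008 and 0.012 m and angle between cube_a's own z axis and vertical below 0.08 rad and linear speed of cube_a below 0.01 m/s) and (distance of cube_b from where it was at the start of the episode below 0.004 m and angle between cube_b's own z axis and vertical below 0.08 rad) and (horizontal distance between cube_c and park below 0.06 m and z of cube_c in the frame of park between 0.008 and 0.012 m and angle between cube_c's own z axis and vertical below 0.08 rad and linear speed of cube_c below 0.01 m/s) and (distance of cube_d from where it was at the start of the episode below 0.004 m and angle between cube_d's own z axis and vertical below 0.08 rad)) or ((horizontal distance between cube_a and park below 0.06 m and z of cube_a in the frame of park between 0.008 and 0.012 m and angle between cube_a's own z axis and vertical below 0.08 rad and linear speed of cube_a below 0.01 m/s) and (distance of cube_b from where it was at the start of the episode below 0.004 m and angle between cube_b's own z axis and vertical below 0.08 rad) and (distance of cube_c from where it was at the start of the episode below 0.004 m and angle between cube_c's own z axis and vertical below 0.08 rad) and (horizontal distance between cube_d and park below 0.06 m and z of cube_d in the frame of park between 0.008 and 0.012 m and angle between cube_d's own z axis and vertical below 0.08 rad and linear speed of cube_d below 0.01 m/s)) or ((distance of cube_a from where it was at the start of the episode below 0.004 m and angle between cube_a's own z axis and vertical below 0.08 rad) and (horizontal distance between cube_b and park below 0.06 m and z of cube_b in the frame of park between 0.008 and 0.012 m and angle between cube_b's own z axis and vertical below 0.08 rad and linear speed of cube_b below 0.01 m/s) and (horizontal distance between cube_c and park below 0.06 m and z of cube_c in the frame of park between 0.008 and 0.012 m and angle between cube_c's own z axis and vertical below 0.08 rad and linear speed of cube_c below 0.01 m/s) and (distance of cube_d from where it was at the start of the episode below 0.004 m and angle between cube_d's own z axis and vertical below 0.08 rad)) or ((distance of cube_a from where it was at the start of the episode below 0.004 m and angle between cube_a's own z axis and vertical below 0.08 rad) and (horizontal distance between cube_b and park below 0.06 m and z of cube_b in the frame of park between 0.008 and 0.012 m and angle between cube_b's own z axis and vertical below 0.08 rad and linear speed of cube_b below 0.01 m/s) and (distance of cube_c from where it was at the start of the episode below 0.004 m and angle between cube_c's own z axis and vertical below 0.08 rad) and (horizontal distance between cube_d and park below 0.06 m and z of cube_d in the frame of park between 0.008 and 0.012 m and angle between cube_d's own z axis and vertical below 0.08 rad and linear speed of cube_d below 0.01 m/s)) or ((distance of cube_a from where it was at the start of the episode below 0.004 m and angle between cube_a's own z axis and vertical below 0.08 rad) and (distance of cube_b from where it was at the start of the episode below 0.004 m and angle between cube_b's own z axis and vertical below 0.08 rad) and (horizontal distance between cube_c and park below 0.06 m and z of cube_c in the frame of park between 0.008 and 0.012 m and angle between cube_c's own z axis and vertical below 0.08 rad and linear speed of cube_c below 0.01 m/s) and (horizontal distance between cube_d and park below 0.06 m and z of cube_d in the frame of park between 0.008 and 0.012 m and angle between cube_d's own z axis and vertical below 0.08 rad and linear speed of cube_d below 0.01 m/s)))); the robot touches nothing.
It fails at once if a cube in the fingers is shoved or tugged so hard that the slider bears more than 40 N in all (about 7 N of it resting weight) (contact force between slider and anything else above 40 N and (contact force between the fingers and cube_a above 4 N or contact force between the fingers and cube_b above 4 N or contact force between the fingers and cube_c above 4 N or contact force between the fingers and cube_d above 4 N)).
It fails at once if the objective canister or the bottle is moved by more than 15 mm or tipped ((distance of objective from where it was at the start of the episode above 0.015 m or angle between objective's own z axis and vertical above 0.2 rad) or (distance of cleaner from where it was at the start of the episode above 0.015 m or angle between cleaner's own z axis and vertical above 0.2 rad)).
It also fails if it takes over 72 s, if anything falls off the work surface, if the arm or the gripper's body presses on something with over 40 N, if the wrist force passes 120 N, or if a joint passes its speed limit or range.

## Working session

There is one attempt and no reset: what is moved stays moved. The work goes in short steps, Python scripts to look and compute and a tool call to move; the robot and the scene stay as the last step left them, time stands still between calls to the robot, and variables do not carry over. Pictures are saved under pics/ and viewed, at most 10 in all, crops included, and the job is handed in when it is done.

Besides the shell and the picture viewer there is one more tool, called as name(argument=value, ...), one argument or row to a line, values as JSON. send_rows: Moves the arm, as the interface text tells. Its arguments: {"type":"object","properties":{"series":{"type":"array","items":{"type":"object","properties":{"fingers":{"type":"number"},"offset":{"type":"array","items":{"type":"number"}},"roll":{"type":"number"}}}},"newtons":{"type":"number"}},"required":["series"]}

```bash
mkdir -p pics; cat > h.py <<'E'
import numpy as np, cv2
from bench import bot, eyes
from scipy.spatial.transform import Rotation as R
def rot(q): return R.from_quat([q[1],q[2],q[3],q[0]]).as_matrix()
def pts(c):
    # world points for all pixels
    K=np.array([[c['fx'],0,c['cx']],[0,c['fy'],c['cy']],[0,0,1]])
    v,u=np.mgrid[0:384,0:512]
    d=np.stack([(u-c['cx'])/c['fx'],(v-c['cy'])/c['fy']],-1)
    s=d.copy()
    for _ in range(8): s=d/(1+c['k1']*(s**2).sum(-1,keepdims=True))
    z=c['range_z'][...,None]
    P=np.concatenate([s*z,z],-1)@rot(c['attitude']).T+np.array(c['position'])
    P[c['range_z']==0]=np.nan
    return P
def save(c,n): cv2.imwrite('pics/'+n,c['pixels'][...,::-1])
E
python3 - <<'E'
from h import *
for n in ['scene','top']:
    c=eyes.camera(n); save(c,n+'1.png'); np.savez(n+'.npz',P=pts(c),px=c['pixels'])
    print(n,c['position'],c['attitude'],c['fx'],c['k1'])
    for t in ['slider','park','cube_a','objective','cleaner']:
        P=pts(c)
        for m in eyes.cut_out(c,t)[:6]:
            print(t,round(m['confidence'],2),np.round(m['xy']),np.round(np.nanmedian(P[m['mask']],0),3),m['mask'].sum())
print(bot.state())
E
```

```text
scene [-0.3119089   0.414154    0.68101337] [ 0.20980036 -0.38857096  0.79012839 -0.42508062] 425.61740099945087 -0.15837882961369149
park 0.93 [314. 192.] [ 0.389 -0.312  0.024] 401
cube_a 0.74 [178. 189.] [0.582 0.011 0.054] 240
cube_a 0.65 [198. 193.] [ 0.539 -0.021  0.051] 300
cube_a 0.63 [189. 170.] [ 0.68  -0.069  0.039] 244
top [ 0.34810529 -0.13892298  0.8946657 ] [ 0.02189392 -0.70143574  0.71107419 -0.04338254] 354.04380951470364 -0.08080030827721489
slider 0.95 [203. 160.] [ 0.51  -0.054  0.024] 1105
park 0.76 [310. 210.] [ 0.385 -0.306  0.024] 1220
cube_a 0.84 [214.  87.] [ 0.689 -0.074  0.052] 367
cube_a 0.8 [223. 179.] [ 0.461 -0.093  0.061] 285
cube_a 0.74 [208. 156.] [ 0.504 -0.062  0.061] 264
cube_a 0.67 [179. 127.] [0.586 0.003 0.06 ] 294
cube_a 0.59 [195. 144.] [ 0.544 -0.03   0.061] 277
cube_a 0.58 [308. 292.] [ 0.196 -0.299  0.053] 294
objective 0.83 [258. 124.] [ 0.591 -0.176  0.062] 257
objective 0.65 [180. 128.] [0.586 0.003 0.06 ] 320
objective 0.56 [201. 151.] [ 0.517 -0.049  0.024] 1099
cleaner 0.68 [289. 138.] [ 0.542 -0.253  0.072] 250
{'time_s': 0.6, 'joints': array([-1.32280927e+00,  2.58593780e-01,  1.53497892e+00, -3.17333496e-05,
        1.34803059e+00, -2.02796143e-01]), 'joint_velocities': array([-0.00059886,  0.00071726, -0.00127451,  0.00015566, -0.00198991,
        0.00171562]), 'joint_torque': array([-1.35423496e-03, -4.36947227e+01, -2.84192294e+01,  7.19941221e-02,
        3.13783006e-02, -5.41063727e-06]), 'tool_pos': array([ 0.23963065, -0.49505413,  0.17866457]), 'tool_rot': array([-4.96924185e-06,  9.74705880e-01,  2.23491493e-01, -1.55908456e-05]), 'wrist_force': array([0.35359908, 0.30213303, 0.26042163]), 'moment': array([-0.03959693,  0.00464642, -0.03372548]), 'grip_force': 0.0, 'opening': 0.09303720125326097}
```

```bash
python3 - <<'E'
import cv2
t=cv2.imread('pics/top1.png')
cv2.imwrite('pics/topc.png',cv2.resize(t[40:340,120:400],None,fx=2,fy=2))
E
```

```text
(no output)
```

View pics/topc.png

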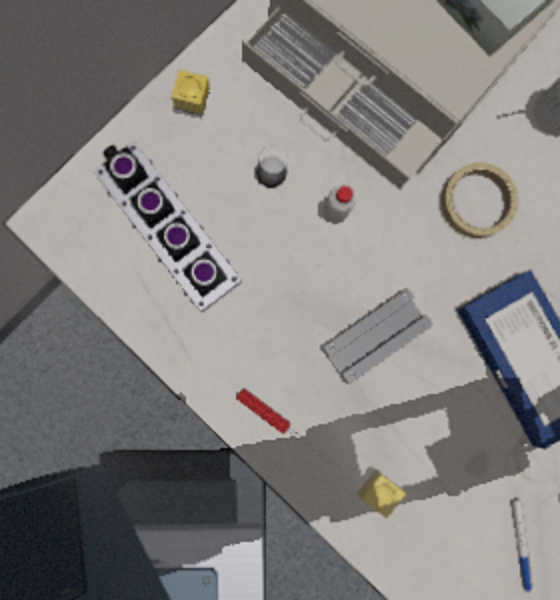

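View pics/scene1.png

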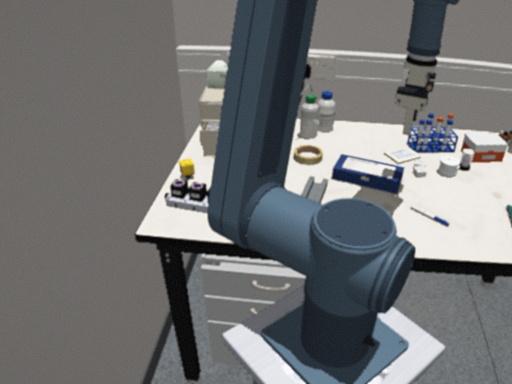

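The top view shows the slider (knob at its far left end) with four black cubes at px (179,127), (195,144), (208,156) and (223,179). Candidates that could be mistaken for them are the yellow look-alikes at (214,87) and (308,292), which I leave alone. The grey park block is at (310,210), the objective at (258,124) and the bottle at (289,138). The scene view is mostly blocked by the arm; it shows two of the cubes at (178,189) and (198,193).

```bash
cat > fit.py <<'E'
from h import *
def near(P,c,r): return np.hypot(P[...,0]-c[0],P[...,1]-c[1])<r
def rect(Q):
    (c,s,a)=cv2.minAreaRect(Q[:,:2].astype(np.float32)*1000); return np.round(c,1),np.round(s,1),round(a,1)
E
python3 - <<'E'
from fit import *
from scipy.spatial import cKDTree
d=np.load('top.npz');P=d['P'];px=d['px'].astype(int);z=P[...,2]
s=near(P,(.523,-.045),.15)&(P[...,0]-.8*0<.65)
yel=(px[...,0]-px[...,2]>60)
deck=s&(abs(z-.024)<.006)&~yel
lab,L,st,_=cv2.connectedComponentsWithStats(deck.astype(np.uint8))
print(st[:6]); 
Q=P[deck];print('deck z',np.median(Q[:,2]),rect(Q))
top=s&(z>.05)&(z<.07)&~yel
n,L,st,_=cv2.connectedComponentsWithStats(top.astype(np.uint8))
for i in range(1,n):
    if st[i,4]>30: q=P[L==i];print(i,st[i,4],np.round(np.median(q,0),4),np.round((q.max(0)+q.min(0))/2,4),rect(q))
b=near(P,(.385,-.306),.09)&(abs(z-.025)<.006)
q=P[b];print('park',np.round(np.median(q,0),4),rect(q))
for c in [(.591,-.176),(.542,-.253)]:
    q=P[near(P,c,.04)&(z>.03)];print(rect(q),np.nanmax(q[:,2]))
E
```

```text
[[     0      0    512    384 195484]
 [   168    111     73     85   1100]
 [   172    113      5      4     12]
 [   249    126     10      5     12]]
deck z 0.02377676422151076 (array([534.2, -48.1]), array([218.5, 189.4]), 69.6)
1 257 [0.5888 0.0045 0.0607] [0.5909 0.0028 0.0589] (array([591.1,   5. ]), array([39.2, 38.1]), 36.8)
2 82 [ 0.5912 -0.1688  0.0636] [ 0.595  -0.1701  0.0585] (array([ 592.9, -168.6]), array([32.6, 15.3]), 29.2)
3 264 [ 0.5483 -0.029   0.0609] [ 0.5489 -0.0277  0.0577] (array([549.2, -28.1]), array([38.8, 38. ]), 36.2)
4 263 [ 0.5053 -0.0603  0.061 ] [ 0.5062 -0.061   0.0588] (array([506.5, -60.1]), array([38.4, 37.7]), 37.1)
5 262 [ 0.4614 -0.0932  0.061 ] [ 0.4624 -0.0921  0.0593] (array([462.7, -92.4]), array([38.5, 37.8]), 37.0)
park [ 0.3856 -0.3042  0.0257] (array([ 385.8, -305.4]), array([ 56.4, 130.4]), 33.6)
(array([ 596. , -176.3]), array([30.2, 34.1]), 0.1) 0.06872630221951459
(array([ 546.7, -257.4]), array([33.2, 30.5]), 51.8) 0.09692164606353071
```

send_rows(
  series=[
    {"roll": -0.1,"fingers": 1},
    {"roll": -0.099},
    {"offset": [0.035,-0.0155,0]},
    {"offset": [0.035,-0.0155,0]},
    {"offset": [0.035,-0.0155,0]},
    {"offset": [0.035,-0.0155,0]},
    {"offset": [0.035,-0.0155,0]},
    {"offset": [0.035,-0.0155,0]},
    {"offset": [0.035,-0.0155,0]},
    {"offset": [0.035,-0.0155,0]},
    {"offset": [0.035,-0.0155,0]},
    {"offset": [0.035,-0.0155,0]},
    {"offset": [0.035,-0.0155,0]},
    {"offset": [0.035,-0.0155,0]},
    {"offset": [0,0,0]},
    {"offset": [0,0,0]},
  ],
  newtons=6,
)

```text
validation failed for argument at $.se...
```

```bash
cat > rel.py <<'E'
from fit import *
s=bot.state();M=rot(s['tool_rot']);p=s['tool_pos']
C=np.array([.5274,-.0439]);a=np.radians(37.2)
ey=np.array([np.cos(a),np.sin(a)]);ex=np.array([ey[1],-ey[0]])
def show():
    print('tcp',np.round(p,4),'toolx deg',np.degrees(np.arctan2(M[1,0],M[0,0])),'tilt',np.round(M[:,2],4))
    print('slider frame x,y mm',np.round(1000*np.array([ex@(p[:2]-C),ey@(p[:2]-C)]),2),'F',np.round(s['wrist_force'],2),'Fx,Fy',ex@s['wrist_force'][:2],ey@s['wrist_force'][:2],s['opening'],s['grip_force'],s['time_s'])
E
python3 - <<'E'
from rel import *
show()
c=eyes.camera('scene');save(c,'scene2.png');P=pts(c);z=P[...,2]
for m in eyes.cut_out(c,'cube_a')[:6]:
    q=P[m['mask']];q=q[(q[:,2]>.052)&(q[:,2]<.07)]
    if len(q)>20: print(round(m['confidence'],2),np.round(m['xy']),np.round(np.median(q,0),4),rect(q))
px=c['pixels']
cv2.imwrite('pics/crop2.png',cv2.resize(px[140:240,130:330,::-1],None,fx=4,fy=4))
E
```

```text
tcp [ 0.2396 -0.4951  0.1787] toolx deg 25.828376805269816 tilt [-0.  0. -1.]
slider frame x,y mm [ 185.37 -501.98] F [0.35 0.3  0.26] Fx,Fy -0.02687230692872533 0.4643216121684606 0.09303720125326097 0.0 0.6
0.74 [200. 190.] [ 0.5426 -0.0252  0.0599] (array([546.5, -27.7]), array([38.6, 41.3]), 38.1)
0.49 [180. 187.] [0.5861 0.0072 0.0598] (array([590.5,   4.6]), array([36.7, 41.9]), 36.7)
```

View pics/crop2.png

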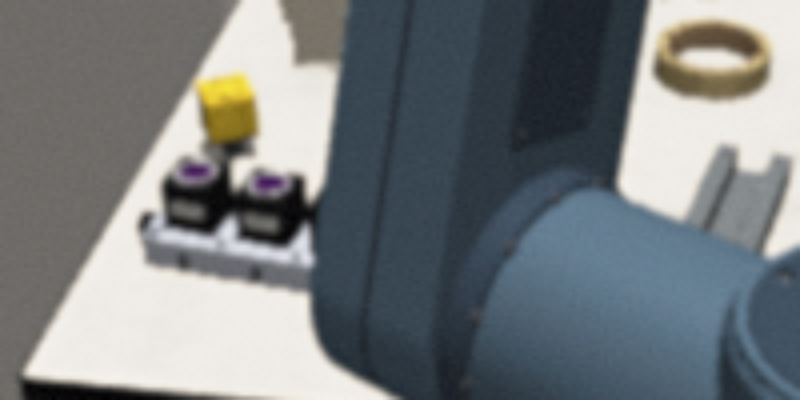

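The crop confirms black cubes in the slider at scene px (180,187) and (200,190), with a yellow look-alike apart at (187,168). Both views agree to about 1–2 mm. The move call was refused, probably because each row needs all fields.

send_rows(
  series=[
    {"roll": -0.1,"fingers": 1,"offset": [0,0,0]},
    {"roll": -0.099,"fingers": 1,"offset": [0,0,0]},
    {"roll": 0,"fingers": 1,"offset": [0.035,-0.0155,0]},
    {"roll": 0,"fingers": 1,"offset": [0.035,-0.0155,0]},
    {"roll": 0,"fingers": 1,"offset": [0.035,-0.0155,0]},
    {"roll": 0,"fingers": 1,"offset": [0.035,-0.0155,0]},
    {"roll": 0,"fingers": 1,"offset": [0.035,-0.0155,0]},
    {"roll": 0,"fingers": 1,"offset": [0.035,-0.0155,0]},
    {"roll": 0,"fingers": 1,"offset": [0.035,-0.0155,0]},
    {"roll": 0,"fingers": 1,"offset": [0.035,-0.0155,0]},
    {"roll": 0,"fingers": 1,"offset": [0.035,-0.0155,0]},
    {"roll": 0,"fingers": 1,"offset": [0.035,-0.0155,0]},
    {"roll": 0,"fingers": 1,"offset": [0.035,-0.0155,0]},
    {"roll": 0,"fingers": 1,"offset": [0.035,-0.0155,0]},
    {"roll": 0,"fingers": 1,"offset": [0,0,0]},
    {"roll": 0,"fingers": 1,"offset": [0,0,0]},
  ],
  newtons=6,
)

```text
time_s: 2.7
tool_pos: [0.4613, -0.0931, 0.1786]
tool_rot: [0.0, 0.948, 0.32, -0.0]
wrist_force: [-0.3, -0.7, -0.2]
opening: 0.0927
grip_force: 0.0
```

```bash
python3 -c "
from rel import *
show()"
```

```text
tcp [ 0.4613 -0.0931  0.1786] toolx deg 37.273452569092186 tilt [-3.e-04 -5.e-04 -1.e+00]
slider frame x,y mm [ -0.76 -82.39] F [-0.35 -0.72 -0.23] Fx,Fy 0.35886592509718357 -0.711456197094247 0.09272675302280796 0.0 2.7
```

send_rows(
  series=[
    {"roll": 0,"fingers": 1,"offset": [0.0014,0.0008,0.04]},
    {"roll": 0,"fingers": 0.6,"offset": [0,0,0.04]},
    {"roll": 0,"fingers": 0.2,"offset": [0,0,0.04]},
    {"roll": 0,"fingers": 0,"offset": [0,0,0.0285]},
    {"roll": 0,"fingers": -0.1,"offset": [0,0,0]},
    {"roll": 0,"fingers": -0.1,"offset": [0,0,0]},
    {"roll": 0,"fingers": -0.1,"offset": [0,0,0]},
  ],
  newtons=6,
)

```text
time_s: 3.58
tool_pos: [0.4642, -0.0935, 0.0316]
tool_rot: [0.001, 0.948, 0.319, 0.001]
wrist_force: [0.8, 0.6, 0.2]
opening: 0.0426
grip_force: 0.0
```

send_rows(
  series=[
    {"roll": 0,"fingers": -0.25,"offset": [0,0,0]},
    {"roll": 0,"fingers": -0.25,"offset": [0,0,0]},
    {"roll": 0,"fingers": -0.25,"offset": [0,0,0]},
  ],
  newtons=6,
)

```text
time_s: 3.95
tool_pos: [0.4632, -0.0926, 0.0304]
tool_rot: [0.0, 0.948, 0.319, 0.0]
wrist_force: [-0.9, 0.4, 0.1]
opening: 0.035
grip_force: 0.0
```

```bash
python3 -c "
from rel import *
show()"
```

```text
tcp [ 0.4632 -0.0926  0.0304] toolx deg 37.24586295542339 tilt [ 4.e-04 -2.e-04 -1.e+00]
slider frame x,y mm [  0.   -80.55] F [-0.93  0.43  0.14] Fx,Fy -0.9018604237132333 -0.48479363607766085 0.035032355083582475 0.0 3.95
```

```bash
python3 - <<'E'
from h import *
a=eyes.camera('scene');b=eyes.camera('top')
A=cv2.resize(a['pixels'][100:250,100:300,::-1],None,fx=3.5,fy=3.5)
B=cv2.resize(b['pixels'][90:220,140:300,::-1],None,fx=3,fy=3)
cv2.imwrite('pics/a3.png',A);cv2.imwrite('pics/b3.png',B)
E
```

```text
(no output)
```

View pics/a3.png

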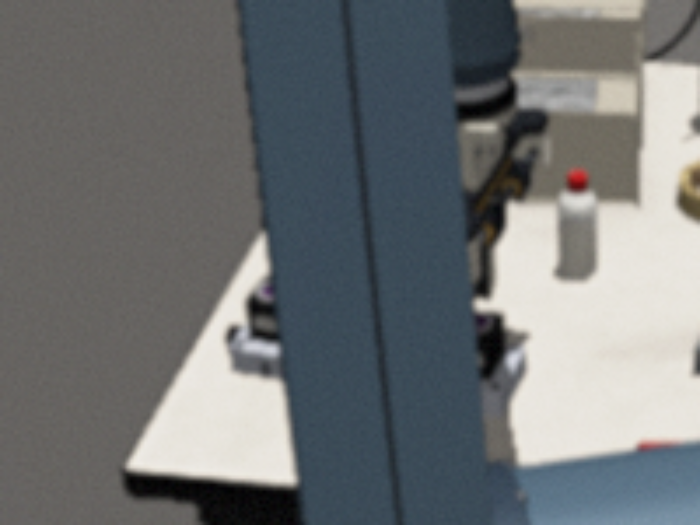

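View pics/b3.png

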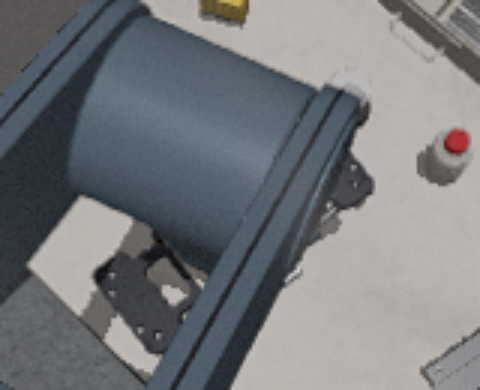

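The scene view shows the finger beside the cube at crop (483,280), behind the cube's top edge. The arm hides the rest in both views, so I close a little further to feel for it.

send_rows(
  series=[
    {"roll": 0,"fingers": -0.35,"offset": [0,0,0]},
    {"roll": 0,"fingers": -0.35,"offset": [0,0,0]},
    {"roll": 0,"fingers": -0.35,"offset": [0,0,0]},
  ],
  newtons=6,
)

```text
time_s: 4.42
tool_pos: [0.4631, -0.0926, 0.0301]
tool_rot: [-0.0, 0.948, 0.319, -0.0]
wrist_force: [0.1, 0.4, 0.4]
opening: 0.0297
grip_force: 0.0
```

```bash
python3 - <<'E'
from rel import *
show()
c=eyes.camera('scene');P=pts(c);px=c['pixels']
for r in range(176,212,3):
    print(r,[ (int(1e3*(ex@(P[r,u,:2]-C))),int(1e3*(ey@(P[r,u,:2]-C))),int(1e3*P[r,u,2]),int(px[r,u].mean())) if P[r,u,2]==P[r,u,2] else None for u in range(236,252,2)])
t=eyes.camera('top');P=pts(t);z=P[...,2]
m=near(P,(.4627,-.0924),.09)&(z>.015)&(z<.15)
q=P[m];print(m.sum())
cv2.imwrite('pics/c4.png',cv2.resize(np.hstack([c['pixels'][150:230,215:275,::-1]]),None,fx=7,fy=7,interpolation=cv2.INTER_CUBIC))
E
```

```text
tcp [ 0.4631 -0.0926  0.0301] toolx deg 37.230582501838036 tilt [-1.e-04  1.e-04 -1.e+00]
slider frame x,y mm [-6.000e-02 -8.067e+01] F [0.13 0.4  0.44] Fx,Fy -0.24208332873617316 0.34856174964867415 0.02974048594709483 0.0 4.425
176 [(-86, -116, 166, 92), (14, -86, 101, 42), (24, -89, 95, 110), (168, -46, 2, 218), (176, -50, -1, 228), (174, -57, 0, 229), (176, -63, 0, 227), (182, -67, -2, 228)]
179 [(-86, -116, 158, 85), (13, -86, 92, 30), (19, -90, 89, 112), (159, -49, -1, 217), (163, -54, -3, 227), (160, -61, 0, 228), (164, -66, -2, 228), (163, -73, 0, 228)]
182 [(14, -80, 81, 38), (14, -86, 83, 25), (20, -89, 79, 124), (140, -55, 0, 224), (146, -59, -2, 228), (148, -65, -3, 226), (147, -71, -1, 226), (147, -78, 0, 228)]
185 [(12, -80, 73, 102), (15, -85, 72, 92), (17, -90, 72, 179), (124, -60, 0, 229), None, (128, -71, 0, 224), (127, -77, 1, 225), (131, -82, 0, 228)]
188 [(110, -46, -3, 160), (106, -53, 0, 191), (109, -59, 0, 187), (106, -66, 1, 202), (110, -71, 0, 223), (112, -76, 0, 228), (114, -81, 0, 228), (115, -87, 0, 227)]
191 [(2, -84, 62, 40), (5, -88, 60, 41), (2, -94, 
[... 392 characters left out ...]
0, -94, 0, 106), (71, -100, 0, 184)]
200 [(-20, -90, 49, 56), (-20, -96, 50, 15), (-16, -100, 49, 6), (-1, -100, 39, 8), (16, -100, 27, 68), (22, -104, 23, 155), (26, -108, 21, 183), (58, -104, 0, 210)]
203 [(-456, -244, 368, 79), (-19, -95, 40, 39), (-18, -100, 41, 7), (-1, -100, 29, 37), (9, -102, 21, 135), (7, -108, 24, 214), (13, -112, 20, 145), (44, -108, 0, 182)]
206 [(-459, -245, 365, 61), (-18, -95, 30, 8), (-18, -100, 31, 31), (-2, -100, 19, 87), (-4, -106, 22, 99), (-3, -112, 22, 141), (14, -112, 10, 97), (29, -113, 0, 187)]
209 [(-460, -245, 361, 71), (-21, -95, 23, 84), (-22, -101, 24, 71), (-18, -105, 22, 85), None, (-4, -112, 14, 92), (10, -113, 3, 163), (18, -116, -1, 230)]
12
```

View pics/c4.png

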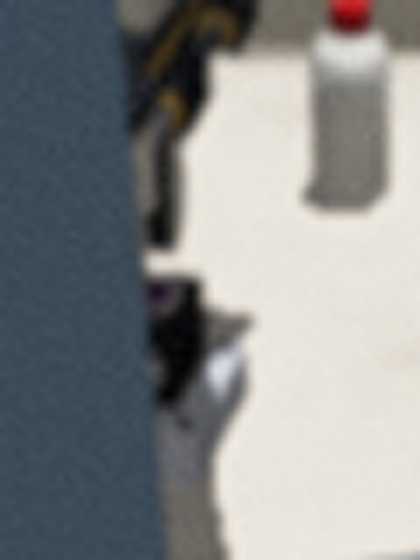

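The crop shows the visible fingertip at crop (160,245), ending at about z = 0.07, above the cube top at crop (160,290). So at this opening the tips sit about 38 mm above the reported TCP. I open up and measure how the tip height depends on the opening.

send_rows(
  series=[
    {"roll": 0,"fingers": 0,"offset": [0,0,0]},
    {"roll": 0,"fingers": 0,"offset": [0,0,0]},
    {"roll": 0,"fingers": 0,"offset": [0,0,0]},
  ],
  newtons=6,
)

```text
time_s: 4.9
tool_pos: [0.4631, -0.0926, 0.0301]
tool_rot: [-0.0, 0.948, 0.319, -0.0]
wrist_force: [1.0, -0.3, 0.1]
opening: 0.0461
grip_force: 0.0
```

```bash
cat > tip.py <<'E'
from rel import *
show()
c=eyes.camera('scene');P=pts(c)
ax=(P[...,:2]-p[:2])@np.array([M[0,0],M[1,0]]);ay=(P[...,:2]-p[:2])@np.array([M[0,1],M[1,1]])
z=P[...,2]
near=(abs(ax)<.014)&(abs(ay)<.075)&(z>.02)&(z<.14)
for sgn in (-1,1):
    m=near&(sgn*ay>.0)&(z>.065)
    if m.sum()>3:
        q=z[m];print(sgn,m.sum(),'lowest z',np.round(np.sort(q)[:6],4),'ay of low',np.round(ay[m][np.argsort(q)[:6]],4))
u=np.argwhere(near);print(u.min(0),u.max(0)) if len(u) else 0
E
python3 tip.py
```

```text
tcp [ 0.4631 -0.0926  0.0301] toolx deg 37.23112473987606 tilt [-1.e-04  0.e+00 -1.e+00]
slider frame x,y mm [-8.000e-02 -8.069e+01] F [ 1.01 -0.34  0.09] Fx,Fy 0.8830025797738901 0.6038825203684037 0.04612973163998917 0.0 4.9
1 75 lowest z [0.0685 0.0696 0.0696 0.0703 0.0707 0.0712] ay of low [0.0285 0.0235 0.0262 0.0218 0.0232 0.0292]
[171 235] [209 241]
```

Tip height doesn't depend on the opening; the real tips are about 38 mm above the reported TCP. I go lower, watching the force.

send_rows(
  series=[
    {"roll": 0,"fingers": 0.2,"offset": [0,0,0]},
    {"roll": 0,"fingers": 0.2,"offset": [0,0,0]},
    {"roll": 0,"fingers": 0.2,"offset": [0,0,0.012]},
    {"roll": 0,"fingers": 0.2,"offset": [0,0,0.012]},
    {"roll": 0,"fingers": 0.2,"offset": [0,0,0]},
  ],
  newtons=6,
)

```text
time_s: 5.58
tool_pos: [0.4618, -0.0921, 0.0047]
tool_rot: [-0.001, 0.948, 0.319, -0.001]
wrist_force: [0.4, 0.0, -0.5]
opening: 0.0556
grip_force: 0.0
```

```bash
python3 tip.py
```

```text
tcp [ 0.4618 -0.0921  0.0047] toolx deg 37.22649890270737 tilt [-0.0029  0.0013 -1.    ]
slider frame x,y mm [ -1.27 -81.37] F [ 0.45  0.01 -0.45] Fx,Fy 0.2612490754608398 0.36392114746699566 0.05560983002077601 0.0 5.575
1 36 lowest z [0.0663 0.0663 0.0667 0.0675 0.0682 0.0684] ay of low [0.027  0.0283 0.0257 0.0259 0.0288 0.0353]
[162 235] [210 244]
```

send_rows(
  series=[
    {"roll": 0,"fingers": 0.2,"offset": [0,0,0.012]},
    {"roll": 0,"fingers": -0.1,"offset": [0,0,0]},
    {"roll": 0,"fingers": -0.25,"offset": [0,0,0]},
    {"roll": 0,"fingers": -0.25,"offset": [0,0,0]},
    {"roll": 0,"fingers": -0.25,"offset": [0,0,0]},
  ],
  newtons=6,
)

```text
time_s: 6.25
tool_pos: [0.4631, -0.0926, -0.0058]
tool_rot: [0.0, 0.948, 0.319, 0.0]
wrist_force: [-0.4, 0.1, -2.5]
opening: 0.0378
grip_force: 6.0
```

```bash
python3 tip.py
```

```text
tcp [ 0.4631 -0.0926 -0.0058] toolx deg 37.231813073247416 tilt [ 1.e-04 -1.e-04 -1.e+00]
slider frame x,y mm [-3.000e-02 -8.065e+01] F [-0.4   0.1  -2.52] Fx,Fy -0.31929934199328525 -0.2552069430446816 0.03782069042697046 5.988491848111153 6.25
1 20 lowest z [0.0653 0.0664 0.0677 0.0677 0.0684 0.0686] ay of low [0.0186 0.0157 0.0184 0.019  0.0187 0.0237]
[167 235] [209 242]
```

Gripped at 37.8 mm. I rock towards +x first.

send_rows(
  series=[
    {"roll": 0,"fingers": -0.25,"offset": [0,0.0006,0]},
    {"roll": 0,"fingers": -0.25,"offset": [0,0.0006,0]},
    {"roll": 0,"fingers": -0.25,"offset": [0,0,0]},
    {"roll": 0,"fingers": -0.25,"offset": [0,0,0]},
  ],
  newtons=6,
)

```text
time_s: 6.8
tool_pos: [0.4638, -0.0935, -0.0058]
tool_rot: [-0.0, 0.948, 0.319, -0.0]
wrist_force: [-1.7, 1.3, 1.3]
opening: 0.0382
grip_force: 6.0
```

```bash
python3 -c "
from rel import *
show()"
```

```text
tcp [ 0.4638 -0.0935 -0.0058] toolx deg 37.231554508056846 tilt [-1.e-04  1.e-04 -1.e+00]
slider frame x,y mm [  1.02 -80.66] F [-1.65  1.26  1.31] Fx,Fy -2.003935959723354 -0.5522609176935558 0.03816437617999896 5.989133790135384 6.8
```

send_rows(
  series=[
    {"roll": 0,"fingers": -0.25,"offset": [0,0.0005,0]},
    {"roll": 0,"fingers": -0.25,"offset": [0,0.0005,0]},
    {"roll": 0,"fingers": -0.25,"offset": [0,0,0]},
    {"roll": 0,"fingers": -0.25,"offset": [0,0,0]},
  ],
  newtons=6,
)

```text
time_s: 7.3
tool_pos: [0.4637, -0.0935, -0.0058]
tool_rot: [-0.001, 0.948, 0.319, -0.0]
wrist_force: [-1.6, 4.7, 5.8]
opening: 0.0377
grip_force: 6.0
```

```bash
python3 -c "
from rel import *
show()"
```

```text
tcp [ 0.4637 -0.0935 -0.0058] toolx deg 37.221227850450255 tilt [-0.0013  0.0013 -1.    ]
slider frame x,y mm [  1.03 -80.74] F [-1.65  4.66  5.84] Fx,Fy -4.70472428529132 1.503851884862227 0.037738481214356204 5.995120480656624 7.3
```

send_rows(
  series=[
    {"roll": 0,"fingers": -0.25,"offset": [0,-0.0013,0]},
    {"roll": 0,"fingers": -0.25,"offset": [0,-0.0014,0]},
    {"roll": 0,"fingers": -0.25,"offset": [0,-0.0014,0]},
    {"roll": 0,"fingers": -0.25,"offset": [0,0,0]},
    {"roll": 0,"fingers": -0.25,"offset": [0,0,0]},
  ],
  newtons=6,
)

```text
time_s: 7.92
tool_pos: [0.463, -0.092, -0.0056]
tool_rot: [0.001, 0.948, 0.319, 0.001]
wrist_force: [2.6, -4.2, -3.0]
opening: 0.0379
grip_force: 6.0
```

```bash
python3 -c "
from rel import *
show()"
```

```text
tcp [ 0.463  -0.092  -0.0056] toolx deg 37.230152564522776 tilt [ 0.0018 -0.0013 -1.    ]
slider frame x,y mm [ -0.66 -80.39] F [ 2.62 -4.22 -2.99] Fx,Fy 4.946031796450979 -0.4629254794565094 0.03787010457510586 5.998781584203243 7.925
```

Seat 1 is sound: stops at +1.03 and −0.66 mm. On to seat 2.

send_rows(
  series=[
    {"roll": 0,"fingers": -0.25,"offset": [0,0.0011,0]},
    {"roll": 0,"fingers": -0.25,"offset": [0,0.0011,0]},
    {"roll": 0,"fingers": 0.2,"offset": [0,0,0]},
    {"roll": 0,"fingers": 0.2,"offset": [0,0,0]},
    {"roll": 0,"fingers": 0.2,"offset": [0,0,-0.022]},
    {"roll": 0,"fingers": 0.2,"offset": [0,0,-0.023]},
    {"roll": 0,"fingers": 0.2,"offset": [0.027,0,0]},
    {"roll": 0,"fingers": 0.2,"offset": [0.027,0,0]},
    {"roll": 0,"fingers": 0.2,"offset": [0,0,0]},
    {"roll": 0,"fingers": 0.2,"offset": [0,0,0.022]},
    {"roll": 0,"fingers": 0.2,"offset": [0,0,0.023]},
    {"roll": 0,"fingers": 0.2,"offset": [0,0,0]},
    {"roll": 0,"fingers": -0.1,"offset": [0,0,0]},
    {"roll": 0,"fingers": -0.25,"offset": [0,0,0]},
    {"roll": 0,"fingers": -0.25,"offset": [0,0,0]},
    {"roll": 0,"fingers": -0.25,"offset": [0,0,0]},
  ],
  newtons=6,
)

```text
time_s: 9.93
tool_pos: [0.5069, -0.0606, -0.0049]
tool_rot: [0.001, 0.948, 0.319, 0.001]
wrist_force: [-0.9, -1.0, 7.1]
opening: 0.0378
grip_force: 6.0
```

```bash
python3 -c "
from rel import *
show()"
```

```text
tcp [ 0.5069 -0.0606 -0.0049] toolx deg 37.237615758498876 tilt [ 1.5e-03 -7.0e-04 -1.0e+00]
slider frame x,y mm [  0.9  -26.39] F [-0.91 -1.04  7.07] Fx,Fy 0.2836570474854425 -1.3518953215209022 0.03784892089184414 5.993512719869614 9.925
```

send_rows(
  series=[
    {"roll": 0,"fingers": -0.25,"offset": [0,0.0007,0]},
    {"roll": 0,"fingers": -0.25,"offset": [0,0.0007,0]},
    {"roll": 0,"fingers": -0.25,"offset": [0,0.0007,0]},
    {"roll": 0,"fingers": -0.25,"offset": [0,0,0]},
    {"roll": 0,"fingers": -0.25,"offset": [0,0,0]},
  ],
  newtons=6,
)

```text
time_s: 10.55
tool_pos: [0.5069, -0.0607, -0.0052]
tool_rot: [-0.001, 0.948, 0.319, -0.0]
wrist_force: [-2.5, 4.1, 8.7]
opening: 0.0379
grip_force: 6.0
```

```bash
python3 -c "
from rel import *
show()"
```

```text
tcp [ 0.5069 -0.0607 -0.0052] toolx deg 37.23062048700852 tilt [-0.001   0.0015 -1.    ]
slider frame x,y mm [  0.97 -26.5 ] F [-2.48  4.09  8.65] Fx,Fy -4.759710170595309 0.4971573977813504 0.03790329692894793 5.99929254502058 10.55
```

send_rows(
  series=[
    {"roll": 0,"fingers": -0.25,"offset": [0,-0.0014,-0.0007]},
    {"roll": 0,"fingers": -0.25,"offset": [0,-0.0014,0]},
    {"roll": 0,"fingers": -0.25,"offset": [0,-0.0014,0]},
    {"roll": 0,"fingers": -0.25,"offset": [0,0,0]},
    {"roll": 0,"fingers": -0.25,"offset": [0,0,0]},
  ],
  newtons=6,
)

```text
time_s: 11.18
tool_pos: [0.5062, -0.0596, -0.0049]
tool_rot: [0.001, 0.948, 0.319, 0.001]
wrist_force: [2.1, -4.5, -1.2]
opening: 0.0379
grip_force: 6.0
```

```bash
python3 -c "
from rel import *
show()"
```

```text
tcp [ 0.5062 -0.0596 -0.0049] toolx deg 37.22686638879453 tilt [ 0.002  -0.0015 -1.    ]
slider frame x,y mm [ -0.34 -26.41] F [ 2.05 -4.5  -1.21] Fx,Fy 4.823293457581466 -1.0871261926544624 0.037855655507576996 6.0011982545256615 11.175
```

Seat 2 is sound too (stops at +0.97 and −0.34). Seat 3 next.

send_rows(
  series=[
    {"roll": 0,"fingers": -0.25,"offset": [0,0.0011,0]},
    {"roll": 0,"fingers": -0.25,"offset": [0,0.001,0]},
    {"roll": 0,"fingers": 0.2,"offset": [0,0,0]},
    {"roll": 0,"fingers": 0.2,"offset": [0,0,0]},
    {"roll": 0,"fingers": 0.2,"offset": [0,0,-0.022]},
    {"roll": 0,"fingers": 0.2,"offset": [0,0,-0.023]},
    {"roll": 0,"fingers": 0.2,"offset": [0.027,0,0]},
    {"roll": 0,"fingers": 0.2,"offset": [0.027,0,0]},
    {"roll": 0,"fingers": 0.2,"offset": [0,0,0]},
    {"roll": 0,"fingers": 0.2,"offset": [0,0,0.022]},
    {"roll": 0,"fingers": 0.2,"offset": [0,0,0.023]},
    {"roll": 0,"fingers": 0.2,"offset": [0,0,0]},
    {"roll": 0,"fingers": 0.2,"offset": [0,0,0]},
    {"roll": 0,"fingers": -0.1,"offset": [0,0,0]},
    {"roll": 0,"fingers": -0.25,"offset": [0,0,0]},
    {"roll": 0,"fingers": -0.25,"offset": [0,0,0]},
    {"roll": 0,"fingers": -0.25,"offset": [0,0,0]},
  ],
  newtons=6,
)

```text
time_s: 13.3
tool_pos: [0.5498, -0.0277, -0.0044]
tool_rot: [0.0, 0.948, 0.319, 0.001]
wrist_force: [-0.7, -0.2, 5.9]
opening: 0.038
grip_force: 6.0
```

```bash
python3 -c "
from rel import *
show()"
```

```text
tcp [ 0.5498 -0.0277 -0.0044] toolx deg 37.233684644993616 tilt [ 1.2e-03 -4.0e-04 -1.0e+00]
slider frame x,y mm [ 0.7  27.65] F [-0.72 -0.24  5.92] Fx,Fy -0.24754663524680037 -0.7185236960358897 0.037976616565972926 6.000118553638458 13.3
```

send_rows(
  series=[
    {"roll": 0,"fingers": -0.25,"offset": [0,0.0007,0]},
    {"roll": 0,"fingers": -0.25,"offset": [0,0.0007,0]},
    {"roll": 0,"fingers": -0.25,"offset": [0,0.0007,0]},
    {"roll": 0,"fingers": -0.25,"offset": [0,0,0]},
    {"roll": 0,"fingers": -0.25,"offset": [0,0,0]},
  ],
  newtons=6,
)

```text
time_s: 13.92
tool_pos: [0.5498, -0.0278, -0.0045]
tool_rot: [-0.001, 0.948, 0.319, -0.0]
wrist_force: [-2.9, 4.2, 8.8]
opening: 0.038
grip_force: 6.0
```

```bash
python3 -c "
from rel import *
show()"
```

```text
tcp [ 0.5498 -0.0278 -0.0045] toolx deg 37.22853622356214 tilt [-0.0011  0.0017 -1.    ]
slider frame x,y mm [ 0.76 27.56] F [-2.93  4.19  8.82] Fx,Fy -5.111716319528416 0.2010789083789688 0.03797551522944132 6.001300290226936 13.925
```

send_rows(
  series=[
    {"roll": 0,"fingers": -0.25,"offset": [0,-0.0014,-0.0007]},
    {"roll": 0,"fingers": -0.25,"offset": [0,-0.0014,0]},
    {"roll": 0,"fingers": -0.25,"offset": [0,-0.0014,0]},
    {"roll": 0,"fingers": -0.25,"offset": [0,0,0]},
    {"roll": 0,"fingers": -0.25,"offset": [0,0,0]},
  ],
  newtons=6,
)

```text
time_s: 14.55
tool_pos: [0.5481, -0.0259, -0.0045]
tool_rot: [-0.0, 0.948, 0.319, 0.0]
wrist_force: [0.1, 0.3, 0.5]
opening: 0.038
grip_force: 6.0
```

```bash
python3 -c "
from rel import *
show()"
```

```text
tcp [ 0.5481 -0.0259 -0.0045] toolx deg 37.222555283348804 tilt [ 1.e-04  0.e+00 -1.e+00]
slider frame x,y mm [-1.82 27.39] F [0.06 0.25 0.49] Fx,Fy -0.1662353804732859 0.2012552109391349 0.03803237494878837 5.998191609978676 14.55
```

Seat 3 is free towards −x. I ease it over to about −3.2 mm, then try a small lift.

send_rows(
  series=[
    {"roll": 0,"fingers": -0.25,"offset": [0,-0.0007,0]},
    {"roll": 0,"fingers": -0.25,"offset": [0,-0.0007,0]},
    {"roll": 0,"fingers": -0.25,"offset": [0,0,0]},
    {"roll": 0,"fingers": -0.25,"offset": [0,0,0]},
  ],
  newtons=10,
)

```text
time_s: 15.05
tool_pos: [0.5475, -0.0252, -0.0044]
tool_rot: [0.0, 0.948, 0.319, 0.0]
wrist_force: [1.3, -3.2, -0.9]
opening: 0.0381
grip_force: 10.0
```

```bash
python3 -c "
from rel import *
show()"
```

```text
tcp [ 0.5475 -0.0252 -0.0044] toolx deg 37.23249312296402 tilt [ 6.e-04 -6.e-04 -1.e+00]
slider frame x,y mm [-2.73 27.34] F [ 1.29 -3.24 -0.86] Fx,Fy 3.3655358653936878 -0.9331093533853383 0.03805146116641501 10.000140219926834 15.05
```

send_rows(
  series=[
    {"roll": 0,"fingers": -0.25,"offset": [0,0,-0.001]},
    {"roll": 0,"fingers": -0.25,"offset": [0,0,-0.001]},
    {"roll": 0,"fingers": -0.25,"offset": [0,0,-0.001]},
    {"roll": 0,"fingers": -0.25,"offset": [0,0,0]},
    {"roll": 0,"fingers": -0.25,"offset": [0,0,0]},
  ],
  newtons=10,
)

```text
time_s: 15.68
tool_pos: [0.5476, -0.0251, -0.0012]
tool_rot: [0.0, 0.948, 0.319, 0.0]
wrist_force: [3.4, -4.1, -2.5]
opening: 0.0379
grip_force: 10.0
```

```bash
python3 -c "
from rel import *
show()"
```

```text
tcp [ 0.5476 -0.0251 -0.0012] toolx deg 37.2333664219084 tilt [ 9.e-04 -5.e-04 -1.e+00]
slider frame x,y mm [-2.79 27.5 ] F [ 3.45 -4.09 -2.53] Fx,Fy 5.340798237481941 0.2715726482676244 0.0379492336469263 10.001579895615578 15.675
```

It lifts free: 3.2 mm up with only 2.5 N. I lift it out and carry it over the park block.

send_rows(
  series=[
    {"roll": 0,"fingers": -0.25,"offset": [0,0.0004,-0.006]},
    {"roll": 0,"fingers": -0.25,"offset": [0,0,-0.008]},
    {"roll": 0,"fingers": -0.25,"offset": [0,0,-0.015]},
    {"roll": 0,"fingers": -0.25,"offset": [0,0,-0.03]},
    {"roll": 0,"fingers": -0.25,"offset": [0,0,-0.04]},
    {"roll": 0,"fingers": -0.25,"offset": [0,0,0]},
  ],
  newtons=15,
)

```text
time_s: 16.42
tool_pos: [0.5493, -0.0248, 0.1015]
tool_rot: [0.001, 0.948, 0.319, 0.003]
wrist_force: [0.5, 0.4, -0.9]
opening: 0.0378
grip_force: 15.0
```

send_rows(
  series=[
    {"roll": 0,"fingers": -0.25,"offset": [-0.033,0.01,0]},
    {"roll": 0,"fingers": -0.25,"offset": [-0.033,0.01,0]},
    {"roll": 0,"fingers": -0.25,"offset": [-0.033,0.01,0]},
    {"roll": 0,"fingers": -0.25,"offset": [-0.033,0.01,0]},
    {"roll": 0,"fingers": -0.25,"offset": [-0.033,0.01,0]},
    {"roll": 0,"fingers": -0.25,"offset": [-0.033,0.01,0]},
    {"roll": 0,"fingers": -0.25,"offset": [-0.033,0.01,0]},
    {"roll": 0,"fingers": -0.25,"offset": [-0.033,0.01,0]},
    {"roll": 0,"fingers": -0.25,"offset": [-0.033,0.01,0]},
    {"roll": -0.168,"fingers": -0.25,"offset": [0,0,0]},
    {"roll": -0.168,"fingers": -0.25,"offset": [0,0,0]},
    {"roll": -0.168,"fingers": -0.25,"offset": [0,0,0]},
    {"roll": -0.168,"fingers": -0.25,"offset": [0,0,0]},
    {"roll": -0.168,"fingers": -0.25,"offset": [0,0,0]},
    {"roll": -0.168,"fingers": -0.25,"offset": [0,0,0]},
    {"roll": -0.168,"fingers": -0.25,"offset": [0,0,0]},
    {"roll": -0.168,"fingers": -0.25,"offset": [0,0,0]},
    {"roll": -0.164,"fingers": -0.25,"offset": [0,0,0]},
    {"roll": 0,"fingers": -0.25,"offset": [0,0,0]},
  ],
  newtons=15,
)

```text
time_s: 18.8
tool_pos: [0.3648, -0.2751, 0.0969]
tool_rot: [-0.001, 0.473, 0.881, 0.001]
wrist_force: [-0.8, 0.1, -0.6]
opening: 0.0379
grip_force: 15.0
```

```bash
cat > parkrel.py <<'E'
from rel import *
show()
b=np.radians(123.6);u=np.array([np.cos(b),np.sin(b)])
for n,t in (('A',35),('B',-35)):
    T=np.array([.3858,-.3054])+u*t/1000
    d=np.r_[T-p[:2],0]; print(n,'go tool xy mm',np.round(1000*(M.T@d),1))
print('roll err rad',-(b-np.arctan2(M[1,0],M[0,0])))
E
python3 parkrel.py
python3 - <<'E'
from fit import *
c=eyes.camera('top');P=pts(c);z=P[...,2]
s=bot.state()
b=near(P,(.385,-.306),.09)&(abs(z-.026)<.006);q=P[b];print(b.sum(),rect(q))
a=eyes.camera('scene')
A=cv2.resize(a['pixels'][120:270,250:400,::-1],None,fx=3.5,fy=3.5)
B=cv2.resize(c['pixels'][130:270,250:370,::-1],None,fx=3.75,fy=3.75)[:525]
cv2.imwrite('pics/p5.png',A)
Q=pts(a);m=near(Q,s['tool_pos'][:2],.04)&(Q[...,2]>.07)
print(np.round(np.percentile(Q[m][:,2],[0,2,10,50]),4))
E
```

```text
tcp [ 0.3648 -0.2751  0.0969] toolx deg 123.55626692938412 tilt [-0.0012  0.0022 -1.    ]
slider frame x,y mm [  85.89 -269.32] F [-0.83  0.14 -0.55] Fx,Fy -0.6170503500703333 -0.5750184285729922 0.037911232849494665 14.996180534362793 18.8
A go tool xy mm [-1.8  0.7 -0. ]
B go tool xy mm [-71.8   0.8  -0.2]
roll err rad -0.0007632860742541325
52 (array([ 338.1, -273.5]), array([12.5, 24.7]), 42.9)
[0.1084 0.1326 0.1625 0.3554]
```

View pics/p5.png

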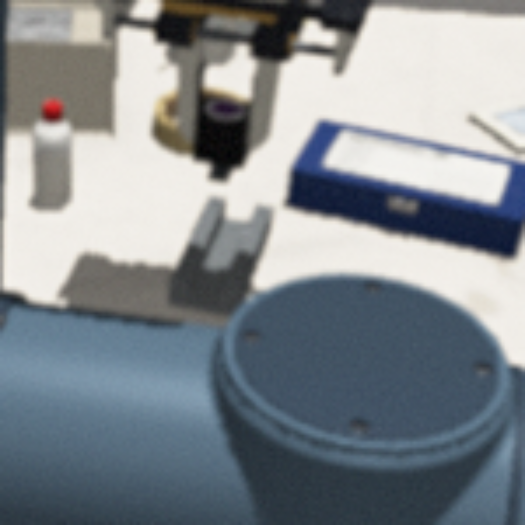

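The picture shows the cube upright in the fingers at crop (220,130), with its foot at (220,175), lined up with the park groove at (235,235). I lower it.

send_rows(
  series=[
    {"roll": 0,"fingers": -0.25,"offset": [-0.0018,0.0007,0.03]},
    {"roll": 0,"fingers": -0.25,"offset": [0,0,0.03]},
    {"roll": 0,"fingers": -0.25,"offset": [0,0,0.015]},
    {"roll": 0,"fingers": -0.25,"offset": [0,0,0.008]},
    {"roll": 0,"fingers": -0.25,"offset": [0,0,0.008]},
    {"roll": 0,"fingers": -0.25,"offset": [0,0,0.004]},
    {"roll": 0,"fingers": -0.25,"offset": [0,0,0]},
    {"roll": 0,"fingers": -0.25,"offset": [0,0,0]},
  ],
  newtons=15,
)

```text
time_s: 19.9
tool_pos: [0.3672, -0.2778, 0.0029]
tool_rot: [0.0, 0.472, 0.881, -0.0]
wrist_force: [0.2, 0.0, -0.3]
opening: 0.0378
grip_force: 15.0
```

```bash
python3 parkrel.py
```

```text
tcp [ 0.3672 -0.2778  0.0029] toolx deg 123.62528951473567 tilt [ 5.e-04 -6.e-04 -1.e+00]
slider frame x,y mm [  89.46 -269.01] F [ 0.17  0.03 -0.29] Fx,Fy 0.0794165007415942 0.15410982343628515 0.03777583826815975 14.997392892837524 19.9
A go tool xy mm [ 1.7  0.2 -0. ]
B go tool xy mm [-68.3   0.2   0.1]
roll err rad 0.00044138529836912355
```

send_rows(
  series=[
    {"roll": 0,"fingers": -0.25,"offset": [0.001,0,0.002]},
    {"roll": 0,"fingers": -0.25,"offset": [0,0,0.002]},
    {"roll": 0,"fingers": -0.25,"offset": [0,0,0.0015]},
    {"roll": 0,"fingers": -0.25,"offset": [0,0,0.0005]},
    {"roll": 0,"fingers": -0.25,"offset": [0,0,0]},
  ],
  newtons=15,
)

```text
time_s: 20.52
tool_pos: [0.3664, -0.2767, -0.0026]
tool_rot: [0.0, 0.472, 0.881, -0.0]
wrist_force: [-1.7, 2.3, 9.9]
opening: 0.0382
grip_force: 15.0
```

Seated. Release, lift, turn back and go to seat 4.

send_rows(
  series=[
    {"roll": 0,"fingers": -0.25,"offset": [0,0,-0.0008]},
    {"roll": 0,"fingers": 0.2,"offset": [0,0,0]},
    {"roll": 0,"fingers": 0.2,"offset": [0,0,0]},
    {"roll": 0,"fingers": 0.2,"offset": [0,0,-0.02]},
    {"roll": 0,"fingers": 0.2,"offset": [0,0,-0.04]},
    {"roll": 0.168,"fingers": 0.2,"offset": [0,0,0]},
    {"roll": 0.168,"fingers": 0.2,"offset": [0,0,0]},
    {"roll": 0.168,"fingers": 0.2,"offset": [0,0,0]},
    {"roll": 0.168,"fingers": 0.2,"offset": [0,0,0]},
    {"roll": 0.168,"fingers": 0.2,"offset": [0,0,0]},
    {"roll": 0.168,"fingers": 0.2,"offset": [0,0,0]},
    {"roll": 0.168,"fingers": 0.2,"offset": [0,0,0]},
    {"roll": 0.168,"fingers": 0.2,"offset": [0,0,0]},
    {"roll": 0.164,"fingers": 0.2,"offset": [0,0,0]},
  ],
  newtons=6,
)

```text
time_s: 22.28
tool_pos: [0.3663, -0.2766, 0.0572]
tool_rot: [-0.0, 0.949, 0.317, -0.0]
wrist_force: [-0.0, -0.0, 0.6]
opening: 0.0557
grip_force: 0.0
```

send_rows(
  series=[
    {"roll": 0,"fingers": 0.2,"offset": [0.035,-0.0088,0]},
    {"roll": 0,"fingers": 0.2,"offset": [0.035,-0.0088,0]},
    {"roll": 0,"fingers": 0.2,"offset": [0.035,-0.0088,0]},
    {"roll": 0,"fingers": 0.2,"offset": [0.035,-0.0088,0]},
    {"roll": 0,"fingers": 0.2,"offset": [0.035,-0.0088,0]},
    {"roll": 0,"fingers": 0.2,"offset": [0.035,-0.0088,0]},
    {"roll": 0,"fingers": 0.2,"offset": [0.035,-0.0088,0]},
    {"roll": 0,"fingers": 0.2,"offset": [0.035,-0.0088,0]},
    {"roll": 0,"fingers": 0.2,"offset": [0.035,-0.0088,0]},
    {"roll": 0,"fingers": 0.2,"offset": [0.035,-0.0088,0]},
    {"roll": 0,"fingers": 0.2,"offset": [0,0,0]},
    {"roll": 0,"fingers": 0.2,"offset": [0,0,0]},
  ],
  newtons=6,
)

```text
time_s: 23.78
tool_pos: [0.5912, 0.005, 0.0569]
tool_rot: [-0.0, 0.948, 0.319, -0.001]
wrist_force: [-1.3, 0.3, 0.5]
opening: 0.0558
grip_force: 0.0
```

```bash
python3 - <<'E'
from rel import *
show()
c=eyes.camera('top');P=pts(c);z=P[...,2]
q=P[near(P,(.3664,-.2767),.04)&(z>.05)&(z<.08)];print(len(q),np.round(np.median(q,0),4),rect(q))
E
```

```text
tcp [0.5912 0.005  0.0569] toolx deg 37.26444487106767 tilt [-1.2e-03 -2.0e-04 -1.0e+00]
slider frame x,y mm [-0.34 80.37] F [-1.26  0.34  0.46] Fx,Fy -1.0301148332552221 -0.8015998386490294 0.05580015267194622 0.0 23.775
268 [ 0.3663 -0.2763  0.063 ] (array([ 367.3, -277.4]), array([38.3, 38.3]), 32.9)
```

The first cube stands square in the park block. Now I grip the cube in seat 4.

send_rows(
  series=[
    {"roll": 0,"fingers": 0.2,"offset": [0.0008,0.0003,0.03]},
    {"roll": 0,"fingers": 0.2,"offset": [0,0,0.02]},
    {"roll": 0,"fingers": 0.2,"offset": [0,0,0.0115]},
    {"roll": 0,"fingers": 0.2,"offset": [0,0,0]},
    {"roll": 0,"fingers": 0.2,"offset": [0,0,0]},
    {"roll": 0,"fingers": -0.1,"offset": [0,0,0]},
    {"roll": 0,"fingers": -0.25,"offset": [0,0,0]},
    {"roll": 0,"fingers": -0.25,"offset": [0,0,0]},
    {"roll": 0,"fingers": -0.25,"offset": [0,0,0]},
  ],
  newtons=6,
)

```text
time_s: 24.95
tool_pos: [0.5933, 0.0052, -0.0036]
tool_rot: [0.0, 0.948, 0.319, 0.001]
wrist_force: [0.5, -0.9, 3.4]
opening: 0.0377
grip_force: 6.0
```

```bash
python3 -c "
from rel import *
show()"
```

```text
tcp [ 0.5933  0.0052 -0.0036] toolx deg 37.23336476258491 tilt [ 1.3e-03 -3.0e-04 -1.0e+00]
slider frame x,y mm [ 0.71 82.17] F [ 0.51 -0.88  3.36] Fx,Fy 1.0136262787357084 -0.12510904527758177 0.037738146539376516 6.000169739127159 24.95
```

send_rows(
  series=[
    {"roll": 0,"fingers": -0.25,"offset": [0,0.0007,0]},
    {"roll": 0,"fingers": -0.25,"offset": [0,0.0007,0]},
    {"roll": 0,"fingers": -0.25,"offset": [0,0.0007,0]},
    {"roll": 0,"fingers": -0.25,"offset": [0,0,0]},
    {"roll": 0,"fingers": -0.25,"offset": [0,0,0]},
  ],
  newtons=6,
)

```text
time_s: 25.58
tool_pos: [0.5933, 0.0051, -0.0036]
tool_rot: [-0.001, 0.948, 0.319, -0.0]
wrist_force: [-2.4, 3.7, 8.5]
opening: 0.0383
grip_force: 6.0
```

```bash
python3 -c "
from rel import *
show()"
```

```text
tcp [ 0.5933  0.0051 -0.0036] toolx deg 37.23642369382347 tilt [-0.001   0.0018 -1.    ]
slider frame x,y mm [ 0.78 82.12] F [-2.39  3.72  8.51] Fx,Fy -4.408443569846722 0.34494623284033743 0.038334661433626634 6.001523807644844 25.575
```

The +x reading came with about 8 N of downward press, so friction may be faking the stop. I relieve z and push on.

send_rows(
  series=[
    {"roll": 0,"fingers": -0.25,"offset": [0,-0.0015,-0.0008]},
    {"roll": 0,"fingers": -0.25,"offset": [0,0,0]},
    {"roll": 0,"fingers": -0.25,"offset": [0,0.0008,0]},
    {"roll": 0,"fingers": -0.25,"offset": [0,0.0008,0]},
    {"roll": 0,"fingers": -0.25,"offset": [0,0,0]},
    {"roll": 0,"fingers": -0.25,"offset": [0,0,0]},
  ],
  newtons=6,
)

```text
time_s: 26.32
tool_pos: [0.5936, 0.0037, -0.0036]
tool_rot: [-0.0, 0.948, 0.319, -0.0]
wrist_force: [-1.1, 1.3, 0.8]
opening: 0.0379
grip_force: 6.0
```

```bash
python3 -c "
from rel import *
show()"
```

```text
tcp [ 0.5936  0.0037 -0.0036] toolx deg 37.22482994182987 tilt [-7.e-04  2.e-04 -1.e+00]
slider frame x,y mm [ 2.13 81.55] F [-1.1   1.28  0.76] Fx,Fy -1.6873812449116428 -0.1057325761788026 0.03786805234082568 5.999334007501602 26.325
```

send_rows(
  series=[
    {"roll": 0,"fingers": -0.25,"offset": [0,-0.0014,0]},
    {"roll": 0,"fingers": -0.25,"offset": [0,-0.0014,0]},
    {"roll": 0,"fingers": -0.25,"offset": [0,-0.0014,0]},
    {"roll": 0,"fingers": -0.25,"offset": [0,0,0]},
    {"roll": 0,"fingers": -0.25,"offset": [0,0,0]},
  ],
  newtons=6,
)

```text
time_s: 26.95
tool_pos: [0.5928, 0.0055, -0.0029]
tool_rot: [0.001, 0.948, 0.319, 0.001]
wrist_force: [3.5, -4.5, -1.7]
opening: 0.0384
grip_force: 6.0
```

```bash
python3 -c "
from rel import *
show()"
```

```text
tcp [ 0.5928  0.0055 -0.0029] toolx deg 37.231009353015196 tilt [ 0.0025 -0.0021 -1.    ]
slider frame x,y mm [ 0.19 81.94] F [ 3.47 -4.49 -1.73] Fx,Fy 5.674521548713117 0.049197652930494495 0.038442782761073914 5.999080985784531 26.95
```

Seat 4 is free towards +x (it reached 2.1 mm) and stopped towards −x. With seat 3 that makes the pair. I ease it to +x and try a small lift.

send_rows(
  series=[
    {"roll": 0,"fingers": -0.25,"offset": [0,0.0014,0]},
    {"roll": 0,"fingers": -0.25,"offset": [0,0.0014,0]},
    {"roll": 0,"fingers": -0.25,"offset": [0,0.0014,0]},
    {"roll": 0,"fingers": -0.25,"offset": [0,0.0007,0]},
    {"roll": 0,"fingers": -0.25,"offset": [0,0.0007,0]},
    {"roll": 0,"fingers": -0.25,"offset": [0,0,0]},
    {"roll": 0,"fingers": -0.25,"offset": [0,0,0]},
  ],
  newtons=6,
)

```text
time_s: 27.82
tool_pos: [0.5938, 0.0038, -0.0034]
tool_rot: [-0.001, 0.948, 0.319, -0.001]
wrist_force: [-3.1, 5.2, 2.1]
opening: 0.0381
grip_force: 6.0
```

```bash
python3 -c "
from rel import *
show()"
```

```text
tcp [ 0.5938  0.0038 -0.0034] toolx deg 37.23347756184867 tilt [-0.0018  0.0017 -1.    ]
slider frame x,y mm [ 2.14 81.77] F [-3.08  5.2   2.13] Fx,Fy -6.005969493666816 0.6944179256808618 0.038062505737971875 6.000061556696892 27.825
```

Both stops here (+2.14 and +0.19) are firm with z relieved. That is a whole clip centred near 1.15 mm, so the slider is yawed slightly against my fit. By that line seat 3's −x end at −2.75 fits a broken clip, and seat 2's +x "stop" was probably friction. I recentre this cube and retest seat 2 with z relieved.

send_rows(
  series=[
    {"roll": 0,"fingers": -0.25,"offset": [0,-0.0012,0]},
    {"roll": 0,"fingers": -0.25,"offset": [0,-0.0012,0]},
    {"roll": 0,"fingers": 0.2,"offset": [0,0,0]},
    {"roll": 0,"fingers": 0.2,"offset": [0,0,0]},
    {"roll": 0,"fingers": 0.2,"offset": [0,0,-0.022]},
    {"roll": 0,"fingers": 0.2,"offset": [0,0,-0.023]},
    {"roll": 0,"fingers": 0.2,"offset": [-0.027,0,0]},
    {"roll": 0,"fingers": 0.2,"offset": [-0.027,0,0]},
    {"roll": 0,"fingers": 0.2,"offset": [-0.027,0,0]},
    {"roll": 0,"fingers": 0.2,"offset": [-0.0275,-0.0006,0]},
    {"roll": 0,"fingers": 0.2,"offset": [0,0,0]},
    {"roll": 0,"fingers": 0.2,"offset": [0,0,0.022]},
    {"roll": 0,"fingers": 0.2,"offset": [0,0,0.023]},
    {"roll": 0,"fingers": 0.2,"offset": [0,0,0]},
    {"roll": 0,"fingers": 0.2,"offset": [0,0,0]},
    {"roll": 0,"fingers": -0.1,"offset": [0,0,0]},
    {"roll": 0,"fingers": -0.25,"offset": [0,0,0]},
    {"roll": 0,"fingers": -0.25,"offset": [0,0,0]},
    {"roll": 0,"fingers": -0.25,"offset": [0,0,0]},
  ],
  newtons=6,
)

```text
time_s: 30.2
tool_pos: [0.5071, -0.0608, -0.0027]
tool_rot: [0.0, 0.948, 0.319, 0.0]
wrist_force: [-0.7, 1.3, 6.1]
opening: 0.0381
grip_force: 6.0
```

```bash
python3 -c "
from rel import *
show()"
```

```text
tcp [ 0.5071 -0.0608 -0.0027] toolx deg 37.23052587972555 tilt [ 1.e-03 -2.e-04 -1.e+00]
slider frame x,y mm [  1.14 -26.38] F [-0.72  1.28  6.12] Fx,Fy -1.4613819138291622 0.1991950200942596 0.03805045503604986 6.000872030854225 30.2
```

send_rows(
  series=[
    {"roll": 0,"fingers": -0.25,"offset": [0,0,-0.0009]},
    {"roll": 0,"fingers": -0.25,"offset": [0,0,0]},
    {"roll": 0,"fingers": -0.25,"offset": [0,0.0008,0]},
    {"roll": 0,"fingers": -0.25,"offset": [0,0.0008,0]},
    {"roll": 0,"fingers": -0.25,"offset": [0,0,0]},
    {"roll": 0,"fingers": -0.25,"offset": [0,0,0]},
  ],
  newtons=6,
)

```text
time_s: 30.95
tool_pos: [0.5076, -0.062, -0.0025]
tool_rot: [-0.0, 0.948, 0.319, -0.0]
wrist_force: [0.1, 0.1, -0.5]
opening: 0.038
grip_force: 6.0
```

```bash
python3 -c "
from rel import *
show()"
```

```text
tcp [ 0.5076 -0.062  -0.0025] toolx deg 37.22461032127897 tilt [-1.e-04  1.e-04 -1.e+00]
slider frame x,y mm [  2.46 -26.76] F [ 0.15  0.12 -0.52] Fx,Fy -0.008265548213329504 0.19367854922175406 0.03795270817864911 5.99963866174221 30.95
```

Seat 2 moves freely to +2.46 mm with no force, so it is the second broken clip. I ease it over further and try a small lift.

send_rows(
  series=[
    {"roll": 0,"fingers": -0.25,"offset": [0,0.0007,0]},
    {"roll": 0,"fingers": -0.25,"offset": [0,0.0007,0]},
    {"roll": 0,"fingers": -0.25,"offset": [0,0,0]},
    {"roll": 0,"fingers": -0.25,"offset": [0,0,0]},
  ],
  newtons=8,
)

```text
time_s: 31.45
tool_pos: [0.5085, -0.0631, -0.0024]
tool_rot: [0.0, 0.948, 0.319, 0.0]
wrist_force: [-0.3, -0.1, -1.0]
opening: 0.038
grip_force: 8.0
```

```bash
python3 -c "
from rel import *
show()"
```

```text
tcp [ 0.5085 -0.0631 -0.0024] toolx deg 37.2297405697798 tilt [ 0.  0. -1.]
slider frame x,y mm [  3.87 -26.71] F [-0.28 -0.09 -1.01] Fx,Fy -0.09840571097500342 -0.2728869810798424 0.038038503769036724 7.99959272146225 31.45
```

send_rows(
  series=[
    {"roll": 0,"fingers": -0.25,"offset": [0,0,-0.001]},
    {"roll": 0,"fingers": -0.25,"offset": [0,0,-0.001]},
    {"roll": 0,"fingers": -0.25,"offset": [0,0,-0.001]},
    {"roll": 0,"fingers": -0.25,"offset": [0,0,0]},
    {"roll": 0,"fingers": -0.25,"offset": [0,0,0]},
  ],
  newtons=10,
)

```text
time_s: 32.08
tool_pos: [0.5085, -0.0631, 0.0006]
tool_rot: [0.0, 0.948, 0.319, 0.0]
wrist_force: [0.2, 0.5, -0.6]
opening: 0.0383
grip_force: 10.0
```

```bash
python3 -c "
from rel import *
show()"
```

```text
tcp [ 0.5085 -0.0631  0.0006] toolx deg 37.233137746568914 tilt [ 0. -0. -1.]
slider frame x,y mm [  3.85 -26.71] F [ 0.17  0.54 -0.59] Fx,Fy -0.327195716272656 0.4577297562827928 0.038264986289593406 9.999612271785736 32.075
```

send_rows(
  series=[
    {"roll": 0,"fingers": -0.25,"offset": [0,0,-0.006]},
    {"roll": 0,"fingers": -0.25,"offset": [0,0,-0.008]},
    {"roll": 0,"fingers": -0.25,"offset": [0,0,-0.015]},
    {"roll": 0,"fingers": -0.25,"offset": [0,0,-0.03]},
    {"roll": 0,"fingers": -0.25,"offset": [0,0,-0.04]},
    {"roll": 0,"fingers": -0.25,"offset": [0,0,0]},
  ],
  newtons=15,
)

```text
time_s: 32.83
tool_pos: [0.5113, -0.0641, 0.1038]
tool_rot: [0.003, 0.948, 0.319, 0.003]
wrist_force: [0.4, -0.0, -1.8]
opening: 0.038
grip_force: 15.0
```

send_rows(
  series=[
    {"roll": 0,"fingers": -0.25,"offset": [-0.031,0.019,0]},
    {"roll": 0,"fingers": -0.25,"offset": [-0.031,0.019,0]},
    {"roll": 0,"fingers": -0.25,"offset": [-0.031,0.019,0]},
    {"roll": 0,"fingers": -0.25,"offset": [-0.031,0.019,0]},
    {"roll": 0,"fingers": -0.25,"offset": [-0.031,0.019,0]},
    {"roll": 0,"fingers": -0.25,"offset": [-0.031,0.019,0]},
    {"roll": 0,"fingers": -0.25,"offset": [-0.031,0.019,0]},
    {"roll": 0,"fingers": -0.25,"offset": [-0.031,0.019,0]},
    {"roll": -0.168,"fingers": -0.25,"offset": [0,0,0]},
    {"roll": -0.168,"fingers": -0.25,"offset": [0,0,0]},
    {"roll": -0.168,"fingers": -0.25,"offset": [0,0,0]},
    {"roll": -0.168,"fingers": -0.25,"offset": [0,0,0]},
    {"roll": -0.168,"fingers": -0.25,"offset": [0,0,0]},
    {"roll": -0.168,"fingers": -0.25,"offset": [0,0,0]},
    {"roll": -0.168,"fingers": -0.25,"offset": [0,0,0]},
    {"roll": -0.168,"fingers": -0.25,"offset": [0,0,0]},
    {"roll": -0.164,"fingers": -0.25,"offset": [0,0,0]},
    {"roll": 0,"fingers": -0.25,"offset": [0,0,0]},
  ],
  newtons=15,
)

```text
time_s: 35.08
tool_pos: [0.4026, -0.3338, 0.0991]
tool_rot: [-0.0, 0.473, 0.881, 0.0]
wrist_force: [0.3, 0.3, -1.3]
opening: 0.0379
grip_force: 15.0
```

```bash
python3 parkrel.py
```

```text
tcp [ 0.4026 -0.3338  0.0991] toolx deg 123.54818591479744 tilt [-7.e-04  8.e-04 -1.e+00]
slider frame x,y mm [ 155.45 -274.65] F [ 0.34  0.33 -1.31] Fx,Fy -0.057326438678095865 0.47056094217640065 0.037907565850115704 14.99850332736969 35.075
A go tool xy mm [67.9  1.6  0.1]
B go tool xy mm [-2.1  1.7 -0. ]
roll err rad -0.000904326385693377
```

send_rows(
  series=[
    {"roll": 0,"fingers": -0.25,"offset": [-0.002,0.0017,0.03]},
    {"roll": 0,"fingers": -0.25,"offset": [0,0,0.03]},
    {"roll": 0,"fingers": -0.25,"offset": [0,0,0.015]},
    {"roll": 0,"fingers": -0.25,"offset": [0,0,0.008]},
    {"roll": 0,"fingers": -0.25,"offset": [0,0,0.008]},
    {"roll": 0,"fingers": -0.25,"offset": [0,0,0.003]},
    {"roll": 0,"fingers": -0.25,"offset": [0,0,0]},
    {"roll": 0,"fingers": -0.25,"offset": [0,0,0]},
  ],
  newtons=15,
)

```text
time_s: 36.08
tool_pos: [0.4057, -0.3353, 0.006]
tool_rot: [0.0, 0.472, 0.881, -0.0]
wrist_force: [0.2, 0.6, -1.2]
opening: 0.0382
grip_force: 15.0
```

send_rows(
  series=[
    {"roll": 0,"fingers": -0.25,"offset": [0,0,0.002]},
    {"roll": 0,"fingers": -0.25,"offset": [0,0,0.002]},
    {"roll": 0,"fingers": -0.25,"offset": [0,0,0.001]},
    {"roll": 0,"fingers": -0.25,"offset": [0,0,0.0005]},
    {"roll": 0,"fingers": -0.25,"offset": [0,0,0]},
  ],
  newtons=15,
)

```text
time_s: 36.7
tool_pos: [0.4055, -0.3349, 0.0]
tool_rot: [-0.0, 0.472, 0.881, 0.0]
wrist_force: [0.3, 0.1, -0.8]
opening: 0.0381
grip_force: 15.0
```

send_rows(
  series=[
    {"roll": 0,"fingers": -0.25,"offset": [0,0,0.0005]},
    {"roll": 0,"fingers": -0.25,"offset": [0,0,0.0005]},
    {"roll": 0,"fingers": -0.25,"offset": [0,0,0.0003]},
    {"roll": 0,"fingers": -0.25,"offset": [0,0,0]},
  ],
  newtons=15,
)

```text
time_s: 37.2
tool_pos: [0.4055, -0.335, -0.0007]
tool_rot: [0.0, 0.472, 0.881, -0.0]
wrist_force: [-1.9, 1.4, 5.5]
opening: 0.0378
grip_force: 15.0
```

Seated. Release and retreat up.

send_rows(
  series=[
    {"roll": 0,"fingers": -0.25,"offset": [0,0,-0.0005]},
    {"roll": 0,"fingers": 0.2,"offset": [0,0,0]},
    {"roll": 0,"fingers": 0.2,"offset": [0,0,0]},
    {"roll": 0,"fingers": 0.2,"offset": [0,0,-0.02]},
    {"roll": 0,"fingers": 0.2,"offset": [0,0,-0.04]},
    {"roll": 0,"fingers": 0.2,"offset": [0,0,-0.05]},
    {"roll": 0,"fingers": 0.2,"offset": [0.03,-0.03,-0.02]},
    {"roll": 0,"fingers": 0.2,"offset": [-0.04,-0.03,0]},
    {"roll": 0,"fingers": 0.2,"offset": [-0.05,0,0]},
    {"roll": 0,"fingers": 0.2,"offset": [-0.05,0,0]},
    {"roll": 0,"fingers": 0.2,"offset": [-0.05,0,0]},
    {"roll": 0,"fingers": 0.2,"offset": [0,0,0]},
    {"roll": 0,"fingers": 0.2,"offset": [0,0,0]},
  ],
  newtons=6,
)

```text
time_s: 38.83
tool_pos: [0.4437, -0.5005, 0.1284]
tool_rot: [-0.001, 0.472, 0.881, 0.001]
wrist_force: [0.1, 0.6, 0.3]
opening: 0.0556
grip_force: 0.0
```

```bash
python3 - <<'E'
from rel import *
show()
c=eyes.camera('top');P=pts(c);z=P[...,2];px=c['pixels'].astype(int);yel=(px[...,0]-px[...,2]>60)
for n,t in dict(s1=(.4627,-.0924),s2=(.5065,-.0601),s3=(.5492,-.0281),s4=(.5911,.005),pA=(.3664,-.2767),pB=(.4055,-.335)).items():
    q=P[near(P,t,.03)&(z>.05)&(z<.08)&~yel];print(n,len(q),np.round(np.median(q,0),4) if len(q) else '',rect(q) if len(q)>20 else '')
for t in [(.596,-.176),(.5467,-.257)]:
    q=P[near(P,t,.04)&(z>.03)];print(len(q),rect(q) if len(q)>20 else '')
cv2.imwrite('pics/end.png',cv2.resize(c['pixels'][60:300,140:380,::-1],None,fx=2.4,fy=2.4))
E
```

```text
tcp [ 0.4437 -0.5005  0.1284] toolx deg 123.63701252425096 tilt [-0.001   0.0018 -1.    ]
slider frame x,y mm [ 313.05 -342.73] F [0.1  0.6  0.33] Fx,Fy -0.42110195469863915 0.43985516443338624 0.05560864544085002 0.0 38.825
s1 83 [ 0.4734 -0.0887  0.061 ] (array([475.4, -85.2]), array([16.7, 41.4]), 16.9)
s2 0  
s3 0  
s4 259 [0.589  0.0028 0.0608] (array([590.7,   4.4]), array([39.1, 38. ]), 37.1)
pA 269 [ 0.3663 -0.2764  0.0631] (array([ 367.3, -277.5]), array([38.2, 38.3]), 33.3)
pB 270 [ 0.4054 -0.3341  0.063 ] (array([ 406.2, -335.4]), array([38., 39.]), 34.4)
197 (array([ 596.2, -176.3]), array([31.4, 34. ]), 0.5)
201 (array([ 546.5, -257.2]), array([33.1, 30.5]), 50.9)
```

View pics/end.png

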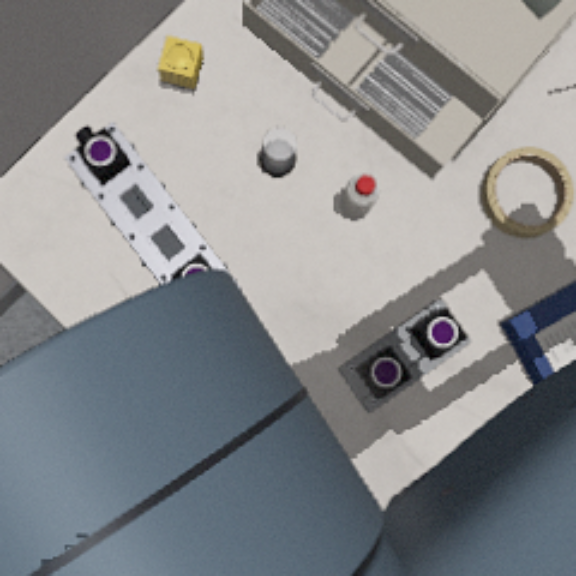

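The picture shows both cubes square in the park block at crop (385,372) and (443,332), and the sound cubes at both ends of the slider at (100,150) and (195,275, partly hidden by the arm). The two middle seats are empty, and the objective and bottle have not moved. I hand in.

```bash
python3 -c "
from bench import bot
print(bot.job_done())"
```

```text
the job is handed in; nothing more can be done
None
```

I handed the job in at about 39 s, with no verdict shown: the loose cubes were in seats 2 (free to +x) and 3 (free to −x) and now stand upright in the park groove, the cubes in seats 1 and 4 are still seated (seat 1 only partly visible in the last picture), and the objective and bottle did not move.

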